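# Load the slide carrier under the stage clips and switch on its lamps

## Task

Push the glass slide carrier along the deck of the viewing stage, without lifting it off the deck, until it is fully home against the end stop and both sprung clips have ridden over its front bead and snapped down onto the glass. Then switch on the two lamps under it: flip the two middle toggles of the lamp switch box fully over, away from the robot, and leave the two outer toggles as they are. Do not disturb the carton, the dish and the jar standing around.

Things in the scene. Friction and masses are not known exactly. Their poses are not given: they have to be found in the camera images.
- stage: Viewing stage: grey deck fixed to the worktop, 285 mm (x) by 136 mm (y), flat top 28 mm above the worktop. Origin at worktop height, on the centre line; the deck spans x = -165 to +120 mm; x is the loading direction, away from the robot. Carrier fully home: its origin at x = +35, y = 0, z = 28 mm here, its rear face at x = -15 mm. Nothing on it stands over 55 mm above the worktop with clips down.
- rail_mouth (a point): Middle of the mouth between the two aluminium guide rails, on the deck's top, at stage x = -20 mm. The mouth is about 116 mm wide and narrows to 84 mm at stage x = +15 mm; from there the rails run straight to the end stop. Rails are 8 mm high. Axes as the stage.
- end_stop (a point): Middle of the end stop's face, at deck height, stage x = +85 mm: a bar across the deck, 7 mm high, that the carrier's front edge must meet. The two spring clips are hinged 25 mm behind it, 24 mm left and right of the centre line, 46 mm above the worktop; their upturned toes point to the robot, reaching 46 mm in front of the stop. Axes as the stage.
- carrier: Glass slide carrier, loose on the deck on the robot's side of the rails: aluminium frame with a clear pane, 100 mm (x) by 80 mm (y) by 6 mm thick, about 0.15 kg. Origin mid-underside; x points to the front edge, which goes in first. A bead along the front edge stands 12 mm above the underside. It starts a little off-line and turned; the rails guide it in. A push of 5 to 12 N lifts the clips over the bead.
- carrier_rear (a point): Where to push: middle of the outer (robot-side) face of the carrier's upright rear wall (76 mm wide, 4 mm thick, top 18 mm above the carrier's underside). The point is 50 mm behind the carrier's origin and 9 mm above its underside. Axes as the carrier.
- clip_left (a joint): Lift angle (rad) of the left (stage +y) spring clip, a steel leaf 45 mm from hinge to its contact roller: 0 = down with no carrier; about 0.20 riding on the carrier's bead; about 0.07 when snapped down onto the glass. Presses with about 1 N.
- clip_right (a joint): The same for the right (stage -y) clip.
- switch_box: Lamp switch box fixed to the worktop, left of the stage: grey, 80 mm (x) by 150 mm (y), top at 46 mm above the worktop; origin at the centre of its underside, x pointing away from the robot. Four equal toggles stand in one row along y, at y = +48, +16, -16, -48 mm (toggle_1 to toggle_4, from left to right seen from the robot).
- toggle_1 (a joint): Angle (rad) of the left outer toggle: 0 = off, leaning 0.5 rad toward the box's -x side (the robot's side); 1.0 = on, leaning 0.5 rad toward +x. Weighted over-centre: pushed past upright (0.5) it falls to the other side by itself; about 1 N at the tip moves it. It starts off and must stay off.
- toggle_2 (a joint): Angle (rad) of the left middle toggle: 0 = off, leaning 0.5 rad toward the box's -x side (the robot's side); 1.0 = on, leaning 0.5 rad toward +x. Weighted over-centre: pushed past upright (0.5) it falls to the other side by itself; about 1 N at the tip moves it. It starts off and must be switched on.
- toggle_3 (a joint): Angle (rad) of the right middle toggle: 0 = off, leaning 0.5 rad toward the box's -x side (the robot's side); 1.0 = on, leaning 0.5 rad toward +x. Weighted over-centre: pushed past upright (0.5) it falls to the other side by itself; about 1 N at the tip moves it. It starts off and must be switched on.
- toggle_4 (a joint): Angle (rad) of the right outer toggle: 0 = off, leaning 0.5 rad toward the box's -x side (the robot's side); 1.0 = on, leaning 0.5 rad toward +x. Weighted over-centre: pushed past upright (0.5) it falls to the other side by itself; about 1 N at the tip moves it. It starts on and must stay on.
- toggle_2_tip (a point): Top end of the left middle toggle, a steel lever 45 mm long from pivot to tip, 10 mm thick in its upper part, 7 mm below. Its pivot axis runs along the box's y, 48 mm above the worktop, at x = 0 of the box. Leaning to either side, the tip is 87 mm above the worktop and 22 mm from the box's centre line in x.
- toggle_3_tip (a point): Top end of the right middle toggle, a steel lever 45 mm long from pivot to tip, 10 mm thick in its upper part, 7 mm below. Its pivot axis runs along the box's y, 48 mm above the worktop, at x = 0 of the box. Leaning to either side, the tip is 87 mm above the worktop and 22 mm from the box's centre line in x.
- slide_carton: Bystander: small white-and-blue card box, 31x81x28 mm, on the worktop between the stage and the switch box; origin under its centre.
- petri_1: Bystander: clear round dish, 60 mm across, 16 mm high, right of the stage near the worktop's front edge; origin under its centre.
- canister: Bystander: small white screw-cap jar, 31 mm across, 40 mm high, behind and left of the switch box; origin under its centre.
There are look-alikes about, which are no part of the job. Leave any yellow look-alike of the switch_box alone.

How it is judged:
By the outcome, as a careful person would: the job done as asked, in the order asked, and still so for the second after the job is handed in, with the robot touching nothing.
It also fails if it takes over 46 s, if anything falls off the work surface, if the arm or the gripper's body presses on something with over 40 N, if the wrist force passes 120 N, or if a joint passes its speed limit or range.

## Robot

A 6-joint arm with a two-finger parallel gripper is mounted at the origin on a cart in front of the work surface, level with it; the furniture and walls round the work are solid. World frame = base frame: x ahead of the robot, y to its left, z up, the work surface at z = 0. Lengths are in mm, angles in rad, forces in N, time in s.
With the tool pointing down it reaches from about 300 to 775 mm from the base axis. Payload 14.6 kg.
Tool frame: the origin (TCP) lies midway between the tips of the shut fingers; the grasp point (between the pads) lies 19 mm behind it; z points along the fingers, x is the direction in which the jaws open and shut, and the axes are right-handed (so a half turn about z gives the same grasp; the last joint's range is limited). The gripper opens to 94 mm and grips with 3 to 60 N. Pads are 16 mm wide; open, the fingers measure 119 mm over their backs; the gripper's body (75 mm by 177 mm) begins 78 mm behind the grasp point.
Start: joints at [-1.396, 0.3, 1.521, -0, 1.321, -0.067], TCP at [131.691, -533.991, 205.446] pointing down, gripper open.
Joint ranges: [-3.03, 3.03], [-0.79, 2.21], [0.23, 2.52], [-1.04, 4.18], [0, 3.07], [-2.55, 2.55]. Speed limits (rad/s): [2.22, 2.22, 2.57, 3.14, 3.14, 3.14].

## Interface

Orientations are given as [roll, pitch, yaw] about the fixed x, y, z axes, in that order (R = Rz(yaw) Ry(pitch) Rx(roll)).
In Python, from cell import env gives the robot as it stands. The module is installed in compiled form; this text tells all that it offers.
- The arm moves only by the tool send_rows, never from a script. Its argument "moves" is a list of rows, each a list of 4 numbers: the shift along the tool's x, y, z in units of 30 mm (1.0 is 30 mm), then the turn about the tool's z in units of 5 degrees (1.0 is 5 degrees). A call has 1 to 20 rows; each row is the pose to reach, as a shift and turn from the pose commanded when the call began, along the tool's axes at that moment; what a row does not reach only later rows make up. A row lasts 1/12 s, in which the tool goes at most 41.7 mm and 7.16 degrees, less where a joint would pass 70% of its speed; a pose out of reach is approached as far as the arm can. A call with a gripper value outside its range is refused whole. "gripper" is the opening in per cent of the stroke, from 0 (shut) to 100 (fully open), set as the call begins (left out, the last holds). The fingers move at their own pace and stop on an object; "newtons" is the grip in N (left out, the last holds). Time passes only in rows, so rows that repeat a pose let the fingers close. It gives the time, the measured TCP pose, the force and the opening at its end, in the units of the state.
- env.state(): the state, without advancing time (a new reading comes with each control period).
- env.snapshot(name): name is "scene" or "top" or "wrist"; returns (picture, depth): 384x512x3 uint8, blue, green, red; 384x512 float32, mm along the optical axis (not along the pixel's ray), 0 where there is no reading.
- env.camera_model(name): a dict with "fx", "fy", "cx", "cy" (pixels), "k1" (the pictures are not rectified: a ray, as slopes to the right and down, at radius r is drawn at 1 + k1 r^2 times it, then the intrinsics apply), "origin" and "attitude" of the camera in the world. Camera axes: x right, y down, z forward; pixel columns grow to the right and rows downward; lengths in mm; the calibration is good to about 2 mm. A picture is of the moment at which its call begins: read the wrist's pose just before it. camera_model takes no time and is no camera call; for the wrist camera it gives the pose at the moment of the call.
- env.finish_job(): hands the job in, once; it reports no verdict.
The state is a dict: "t": time; "q": joint angles; "qd": joint speeds; "joint_efforts": joint torques, N m; "ee_pos": TCP position; "orientation": TCP orientation; "force": force on the tool from outside, world axes, zero at the start; "torque": the same for the moment, N m; "grip_width": opening from 0.0 (shut) to 1.0 (fully open).
Only numpy, scipy, OpenCV 4.12 (cv2) and the standard library are available. Lean on these libraries where they do the work, as an engineer would, in place of code of your own. Each camera call takes 0.05 s, during which the arm holds its last target.

## Working session

There is one attempt and no reset: what is moved stays moved. The work goes in short steps, Python scripts to look and compute and a tool call to move; the robot and the scene stay as the last step left them, time stands still between calls to the robot, and variables do not carry over. Pictures are saved under pics/ and viewed, and the job is handed in when it is done.

Besides the shell and the picture viewer there is one more tool, called after ">>>" as name([rows], argument=value, ...), one row to a line, values as JSON. send_rows: Moves the arm, as the interface text tells. Its arguments: {"type":"object","properties":{"moves":{"type":"array"},"gripper":{"type":"number"},"newtons":{"type":"number"}},"required":["moves"]}

```bash
mkdir -p pics; ls
python3 - <<'E'
from cell import env
import cv2,numpy as np,pickle
s=env.state();print(s)
for n in("scene","top"):
    m=env.camera_model(n);print(n,m)
    p,d=env.snapshot(n);cv2.imwrite(f"pics/{n}0.png",p);np.savez(f"{n}0.npz",p=p,d=d)
    pickle.dump(m,open(f"{n}0.pkl","wb"))
E
```

```text
pics
{'t': 0.0, 'q': array([-1.39561711e+00,  3.00452721e-01,  1.52156459e+00,  1.62149739e-07,
        1.32068877e+00, -6.65947807e-02]), 'qd': array([ 0.00085983,  0.00086351,  0.00103096,  0.00137363, -0.00176774,
       -0.00062171]), 'joint_efforts': array([-2.26652010e-03, -5.31809628e+01, -3.52741098e+01,  7.06409407e-02,
        2.44026049e-02, -4.52106781e-05]), 'ee_pos': array([ 131.6397745 , -533.75354037,  204.90338672]), 'orientation': array([-3.14151840e+00,  1.11094795e-03, -1.32902233e+00]), 'force': array([ 0.0822866 ,  0.43883816, -0.99377671]), 'torque': array([-0.00449117,  0.04837461,  0.01180162]), 'grip_width': 0.9977626172193405}
scene {'fx': 480.42854450508304, 'fy': 480.42854450508304, 'cx': 264.616996356387, 'cy': 190.0367966571951, 'k1': -0.16274023632587536, 'origin': array([-563.80218208,  742.86466632, 1102.26466286]), 'attitude': array([-2.25943673, -0.01807943, -2.05004781])}
top {'fx': 390.8026316119448, 'fy': 390.8026316119448, 'cx': 254.91302401493036, 'cy': 197.54678653682484, 'k1': -0.060163373170613724, 'origin': array([ 295.72707253,  180.11605229, 1395.77498627]), 'attitude': array([-2.96283491, -0.00490004, -1.56368402])}
```

View pics/scene0.png

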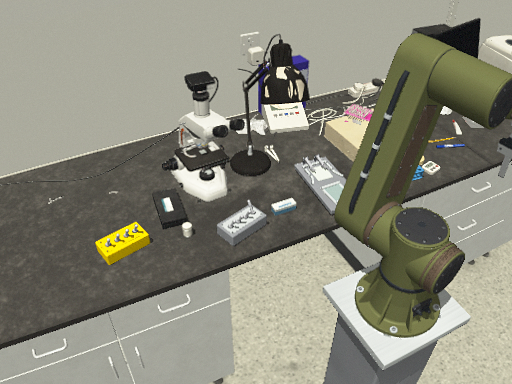

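View pics/top0.png

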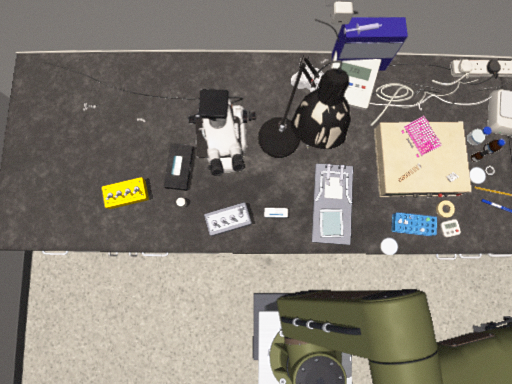

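```bash
cat > h.py <<'E'
import numpy as np,cv2,pickle
from scipy.spatial.transform import Rotation as R
def rot(a): return R.from_euler('xyz',a).as_matrix()
def rays(m,px):
    px=np.atleast_2d(np.float64(px))
    d=np.stack([(px[:,0]-m['cx'])/m['fx'],(px[:,1]-m['cy'])/m['fy']],1)
    u=d.copy()
    for _ in range(20): u=d/(1+m['k1']*(u**2).sum(1,keepdims=True))
    return np.c_[u,np.ones(len(u))]
def plane(m,px,z):
    r=rays(m,px)@rot(m['attitude']).T
    return m['origin']+r*((z-m['origin'][2])/r[:,2:3])
def cloud(m,px,dep): return m['origin']+(rays(m,px)*np.reshape(dep,(-1,1)))@rot(m['attitude']).T
def proj(m,P):
    c=(np.atleast_2d(P)-m['origin'])@rot(m['attitude']); u=c[:,:2]/c[:,2:]
    u=u*(1+m['k1']*(u**2).sum(1,keepdims=True)); return u*m['fx']+[m['cx'],m['cy']]
def tri(m1,p1,m2,p2):
    a=rays(m1,p1)[0]@rot(m1['attitude']).T;b=rays(m2,p2)[0]@rot(m2['attitude']).T
    s=np.linalg.lstsq(np.c_[a,-b],m2['origin']-m1['origin'],rcond=None)[0]
    A=m1['origin']+a*s[0];B=m2['origin']+b*s[1];return (A+B)/2,np.linalg.norm(A-B)
def load(n):
    z=np.load(n+'.npz');return z['p'],z['d'],pickle.load(open(n+'.pkl','rb'))
def snap(cam,n):
    from cell import env
    m=env.camera_model(cam);p,d=env.snapshot(cam)
    np.savez(n+'.npz',p=p,d=d);pickle.dump(m,open(n+'.pkl','wb'));cv2.imwrite(f'pics/{n}.png',p);return p,d,m
E
python3 - <<'E'
from h import *
p,d,m=load('top0')
c=p[155:255,195:365];cv2.imwrite('pics/top0c.png',cv2.resize(c,(782,460),interpolation=cv2.INTER_CUBIC))
for n,px in dict(box=(228,218),stage=(332,204),deckback=(340,168),carton=(276,213),lamphead=(322,120),lamptip=(322,143),lampbase=(270,140),micro=(228,150),blackbox=(180,168),jar=(181,202),dish=(389,246),yellow=(125,192)).items():
    print(n,cloud(m,px,d[px[1],px[0]])[0].round())
p,d,m=load('scene0')
c=p[140:260,170:370];cv2.imwrite('pics/scene0c.png',cv2.resize(c,(800,480),interpolation=cv2.INTER_CUBIC))
E
```

```text
box [466. 268.  48.]
stage [521. -99.  31.]
deckback [ 655. -133.   26.]
carton [489. 100.  24.]
lamphead [695.  -5. 388.]
lamptip [646. -13. 338.]
lampbase [757. 122.  29.]
micro [634. 256. 299.]
blackbox [649. 446.  29.]
jar [522. 435.  42.]
dish [ 374. -301.   16.]
yellow [551. 626.  72.]
```

View pics/top0c.png

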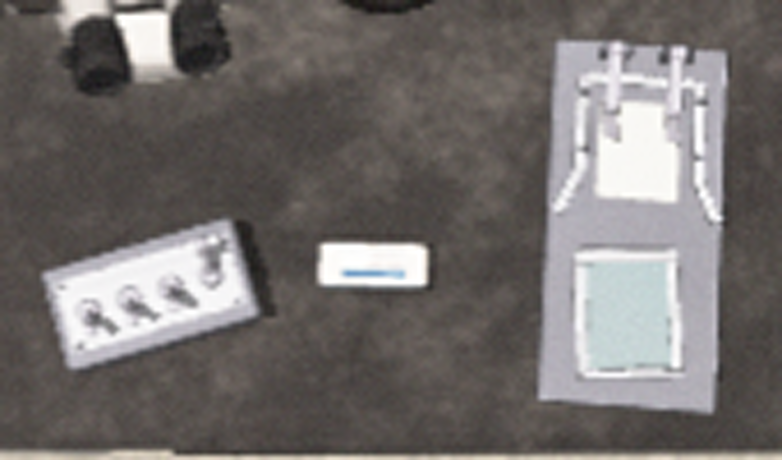

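View pics/scene0c.png

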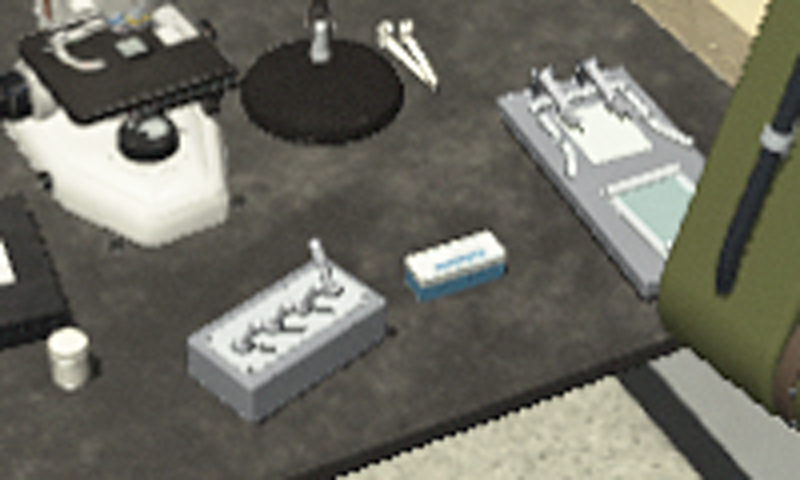

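Run:
```python
from h import *
p,d,m=load('top0')
v,u=np.mgrid[0:384,0:512]
P=cloud(m,np.c_[u.ravel(),v.ravel()],d.ravel()).reshape(384,512,3);P[d==0]=np.nan
for zl in(90,150,250):
  k=(P[...,2]>zl)&(P[...,0]<720)&(P[...,0]>420)&(P[...,1]>-350)&(P[...,1]<400)&(v<250)
  for y in range(-350,400,50):
    kk=k&(P[...,1]>=y)&(P[...,1]<y+50)
    if kk.any(): print(zl,y,'minx',P[...,0][kk].min().round(),'n',kk.sum(),'minz',P[...,2][kk].min().round())
# deck points from crop
f=lambda x,y:((x+.5)/4.6-.5+195,(y+.5)/4.6-.5+155)
for n,c,z in[('dBL',(540,400),28),('dBR',(714,411),28),('dTL',(557,42),28),('dTR',(727,50),28),
 ('cRL',(576,377),46),('cRR',(682,377),46),('cFL',(576,252),40),('cFR',(681,252),40),
 ('bxTL',(43,272),46),('bxTR',(232,220),46),('bxBL',(72,369),46),('bxBR',(262,316),46)]:
    print(n,plane(m,f(*c),z)[0].round(1))
```

```text
90 -100 minx 641.0 n 368 minz 293.0
90 -50 minx 635.0 n 678 minz 315.0
90 0 minx 637.0 n 642 minz 317.0
90 50 minx 663.0 n 148 minz 298.0
90 200 minx 566.0 n 465 minz 125.0
90 250 minx 444.0 n 1128 minz 91.0
90 300 minx 556.0 n 518 minz 141.0
90 350 minx 656.0 n 120 minz 138.0
150 -100 minx 641.0 n 368 minz 293.0
150 -50 minx 635.0 n 678 minz 315.0
150 0 minx 637.0 n 642 minz 317.0
150 50 minx 663.0 n 148 minz 298.0
150 200 minx 566.0 n 435 minz 150.0
150 250 minx 553.0 n 1104 minz 150.0
150 300 minx 556.0 n 477 minz 150.0
150 350 minx 658.0 n 57 minz 150.0
250 -100 minx 641.0 n 368 minz 293.0
250 -50 minx 635.0 n 678 minz 315.0
250 0 minx 637.0 n 642 minz 317.0
250 50 minx 663.0 n 148 minz 298.0
250 200 minx 566.0 n 427 minz 288.0
250 250 minx 553.0 n 1102 minz 287.0
250 300 minx 556.0 n 422 minz 287.0
dBL [388.2 -25.5  28. ]
dBR [ 380.4 -158.3   28. ]
dTL [669.1 -44.2  28. ]
dTR [ 664.  -178.8   28. ]
cRL [404.3 -50.2  46. ]
cRR [ 404.8 -130.4   46. ]
cFL [500.3 -53.3  40. ]
cFR [ 500.8 -134.    40. ]
bxTL [480.9 352.4  46. ]
bxTR [522.  209.7  46. ]
bxBL [407.6 328.5  46. ]
bxBR [448.8 186.2  46. ]
```

>>> send_rows([
  [0, 0, -0.3, 0],
], gripper=48)

```text
t: 0.18
ee_pos: [131.6, -533.3, 212.9]
orientation: [-3.141, 0.003, -1.329]
force: [0.5, 0.2, 0.6]
grip_width: 0.959
```

```bash
cat >> h.py <<'E'
def to(tgt,yaw,s=None):
    if s is None:
        from cell import env; s=env.state()
    M=rot(s['orientation']); v=M.T@(np.array(tgt)-s['ee_pos'])/30
    y=s['orientation'][2]; dy=(yaw-y+np.pi)%(2*np.pi)-np.pi
    print('shift',v.round(2),'turn',round(-np.degrees(dy)/5,2),'t',round(s['t'],2),'pos',s['ee_pos'].round(1),'f',s['force'].round(1))
E
python3 -c "
from h import *
to([340,-100,200],-1.64)"
```

```text
shift [-12.36 -10.2    0.47] turn 3.56 t 0.18 pos [ 131.6 -533.3  212.9] f [0.5 0.2 0.6]
```

>>> send_rows([
  [-12.4, -10.2, 0.5, 3.6],
  [-12.4, -10.2, 0.5, 3.6],
  [-12.4, -10.2, 0.5, 3.6],
  [-12.4, -10.2, 0.5, 3.6],
  [-12.4, -10.2, 0.5, 3.6],
  [-12.4, -10.2, 0.5, 3.6],
  [-12.4, -10.2, 0.5, 3.6],
  [-12.4, -10.2, 0.5, 3.6],
  [-12.4, -10.2, 0.5, 3.6],
  [-12.4, -10.2, 0.5, 3.6],
  [-12.4, -10.2, 0.5, 3.6],
  [-12.4, -10.2, 0.5, 3.6],
  [-12.4, -10.2, 0.5, 3.6],
  [-12.4, -10.2, 0.5, 3.6],
  [-12.4, -10.2, 0.5, 3.6],
  [-12.4, -10.2, 0.5, 3.6],
  [-12.4, -10.2, 0.5, 3.6],
])

```text
t: 1.6
ee_pos: [339.4, -100.4, 199.6]
orientation: [-3.142, -0.0, -1.645]
force: [0.4, -0.1, -0.4]
grip_width: 0.484
```

```bash
python3 -c "
from h import *
to([340,-100,200],-1.64)
p,d,m=snap('wrist','w1');print(m['origin'],m['attitude'],m['fx'],m['cx'],m['cy'],m['k1'])"
```

```text
shift [-0.02 -0.02 -0.01] turn -0.06 t 1.6 pos [ 339.4 -100.4  199.6] f [ 0.4 -0.1 -0.4]
[ 407.16751075 -105.82687115  378.92874742] [ 2.90898848e+00 -1.03355170e-03 -1.64630466e+00] 289.49038212890775 256.0096150889244 193.33908666767087 0.024083179016417145
```

View pics/w1.png

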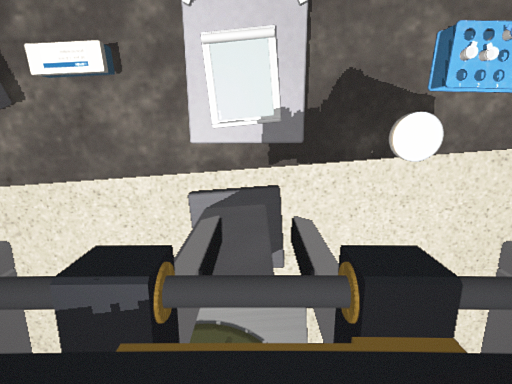

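Run:
```python
from h import *
p,d,m=load('w1')
c=p[0:150,170:320];cv2.imwrite('pics/w1c.png',cv2.resize(c,None,fx=4,fy=4,interpolation=cv2.INTER_CUBIC)[:600])
```

```text
(no output)
```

View pics/w1c.png

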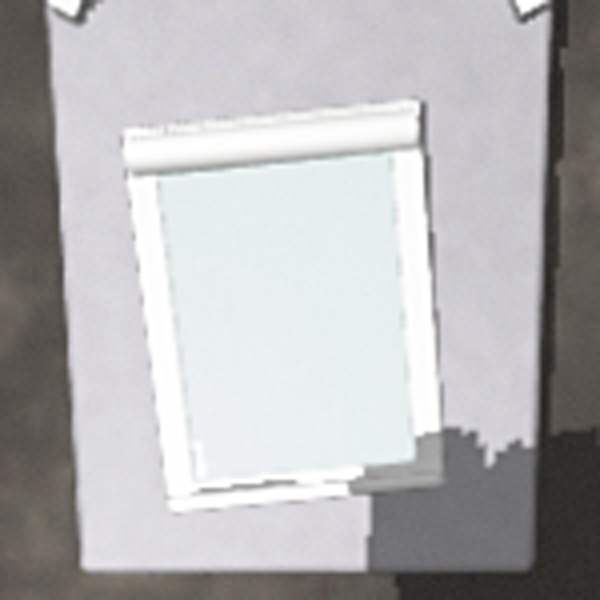

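Run:
```python
from h import *
p,d,m=load('w1')
f=lambda x,y:((x+.5)/4-.5+170,(y+.5)/4-.5)
for n,c,z in[('dBL',(82,570),28),('dBR',(533,570),28),('dL',(51,60),28),('dR',(550,60),28),('railL',(75,20),36),('railR',(523,20),36),
 ('cRL',(170,512),46),('cRR',(444,486),46),('cFL',(125,131),40),('cFR',(420,102),40),('sideL',(128,175),34),('sideR',(424,150),34)]:
    q=f(*c); print(n,plane(m,q,z)[0].round(1),'depth pt',cloud(m,q,d[int(q[1]+.5),int(q[0]+.5)])[0].round(1))
# height profile along carrier centreline columns
for r in range(20,145,4): 
    q=(245 if r<110 else 235,r);print(r,cloud(m,q,d[r,q[0]])[0].round(0),end=';')
# two-view check: deck rear corners, top vs wrist
pt,dt,mt=load('top0')
g=lambda x,y:((x+.5)/4.6-.5+195,(y+.5)/4.6-.5+155)
print()
for a,b in[((82,570),(540,400)),((533,570),(714,411)),((125,131),(576,252)),((420,102),(681,252)),((170,512),(576,377))]:
    print(tri(m,f(*a),mt,g(*b)))
```

```text
dBL [392.8 -26.3  28. ] depth pt [392.8 -26.   26.7]
dBR [ 382.7 -160.5   28. ] depth pt [ 380.8 -164.8    0.4]
dL [527.4 -35.8  28. ] depth pt [537.  -30.2   0. ]
dR [ 517.5 -169.8   28. ] depth pt [ 518.  -170.1   26.3]
railL [533.4 -44.9  36. ] depth pt [535.2 -44.   31.1]
railR [ 524.7 -161.6   36. ] depth pt [ 526.9 -162.6   29.8]
cRL [407.6 -56.9  46. ] depth pt [407.6 -54.3  27.9]
cRR [ 408.9 -133.8   46. ] depth pt [ 409.  -135.3   28.4]
cFL [505.6 -55.3  40. ] depth pt [508.9 -53.5  28.4]
cFR [ 506.6 -133.3   40. ] depth pt [ 510.2 -134.3   27.9]
sideL [496.6 -53.9  34. ] depth pt [495.7 -54.4  37.4]
sideR [ 496.8 -134.2   34. ] depth pt [ 498.2 -134.6   28.7]
20 [ 517. -103.   28.];24 [ 514. -102.   27.];28 [ 510. -102.   28.];32 [ 502. -102.   40.];36 [ 499. -101.   40.];40 [ 497. -101.   32.];44 [ 493. -101.   33.];48 [ 489. -100.   32.];52 [ 485. -100.   34.];56 [ 481. -100.   34.];60 [477. -99.  34.];64 [473. -99.  34.];68 [469. -99.  32.];72 [465. -98.  34.];76 [461. -98.  33.];80 [457. -98.  32.];84 [452. -97.  32.];88 [448. -97.  35.];92 [444. -97.  34.];96 [440. -96.  31.];100 [435. -96.  34.];104 [431. -95.  35.];108 [427. -95.  32.];112 [423. -83.  33.];116 [419. -83.  34.];120 [414. -82.  34.];124 [410. -83.  48.];128 [405. -81.  29.];132 [401. -81.  27.];136 [396. -80.  27.];140 [391. -80.  29.];144 [385. -77.  -1.];
(array([390.55988306, -25.6786826 ,  22.74642279]), np.float64(4.241243893820178))
(array([ 381.49526913, -163.23708811,    8.92662684]), np.float64(0.48365575822274776))
(array([502.7562501 , -54.34923175,  40.50789735]), np.float64(5.544139910880306))
(array([ 498.91611396, -130.33229479,   61.50244281]), np.float64(3.6037872939060285))
(array([406.8862252 , -53.84465916,  23.65484201]), np.float64(1.539979857331087))
```

Run:
```python
from h import *
to([378,-92.7,33],-1.643)
```

```text
shift [-0.35 -1.26  5.55] turn -0.02 t 1.65 pos [ 339.5 -100.3  199.5] f [-0.7 -0.2  0. ]
```

>>> send_rows([
  [-0.35, -1.25, 1.5, 0],
  [-0.35, -1.25, 2.7, 0],
  [-0.35, -1.25, 3.8, 0],
  [-0.35, -1.25, 4.7, 0],
  [-0.35, -1.25, 5.3, 0],
  [-0.35, -1.25, 5.55, 0],
  [-0.35, -1.25, 5.55, 0],
  [-0.35, -1.25, 5.55, 0],
])

```text
t: 2.32
ee_pos: [378.2, -92.2, 33.7]
orientation: [-3.141, -0.0, -1.644]
force: [-0.0, -0.1, 0.5]
grip_width: 0.485
```

```bash
python3 -c "
from h import *
to([393,-94,33],-1.643)
p,d,m=snap('wrist','w2')"
```

```text
shift [ 0.02 -0.5   0.02] turn -0.01 t 2.32 pos [378.2 -92.2  33.7] f [-0.  -0.1  0.5]
```

View pics/w2.png

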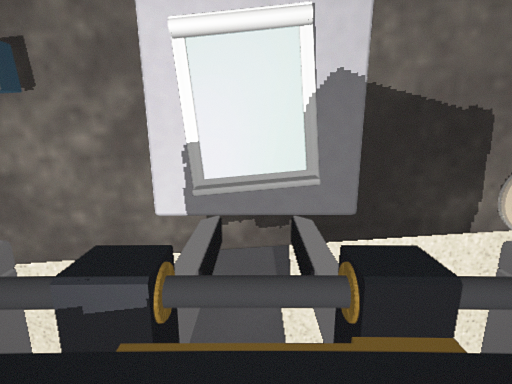

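>>> send_rows([
  [0, -0.2, 0, 0],
  [0, -0.4, 0, 0],
  [0, -0.6, 0, 0],
  [0, -0.8, 0, 0],
  [0, -0.95, 0, 0],
  [0, -1.1, 0, 0],
  [0, -1.25, 0, 0],
  [0, -1.4, 0, 0],
  [0, -1.55, 0, 0],
  [0, -1.7, 0, 0],
  [0, -1.85, 0, 0],
  [0, -2.0, 0, 0],
  [0, -2.15, 0, 0],
  [0, -2.3, 0, 0],
  [0, -2.45, 0, 0],
  [0, -2.6, 0, 0],
  [0, -2.6, 0, 0],
])

```text
t: 3.78
ee_pos: [456.5, -97.5, 33.0]
orientation: [-3.141, -0.0, -1.643]
force: [0.6, -0.0, -0.9]
grip_width: 0.482
```

```bash
python3 -c "
from h import *
to([530,-104,33],-1.643)
p,d,m=snap('wrist','w3')"
```

```text
shift [ 0.04 -2.46  0.  ] turn -0.0 t 3.78 pos [456.5 -97.5  33. ] f [ 0.6 -0.  -0.9]
```

View pics/w3.png

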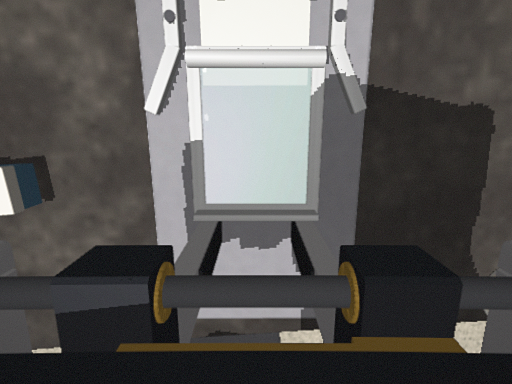

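>>> send_rows([
  [0, -0.12, 0, 0],
  [0, -0.24, 0, 0],
  [0, -0.36, 0, 0],
  [0, -0.48, 0, 0],
  [0, -0.6, 0, 0],
  [0, -0.72, 0, 0],
  [0, -0.84, 0, 0],
  [0, -0.96, 0, 0],
  [0, -1.08, 0, 0],
  [0, -1.2, 0, 0],
  [0, -1.3, 0, 0],
  [0, -1.4, 0, 0],
  [0, -1.5, 0, 0],
])

```text
t: 4.92
ee_pos: [500.4, -100.6, 32.9]
orientation: [3.14, 0.0, -1.643]
force: [-6.9, 0.3, 4.2]
grip_width: 0.484
```

>>> send_rows([
  [0, -0.1, 0, 0],
  [0, -0.2, 0, 0],
  [0, -0.3, 0, 0],
  [0, -0.4, 0, 0],
  [0, -0.5, 0, 0],
])

```text
t: 5.33
ee_pos: [515.8, -101.8, 32.9]
orientation: [-3.142, 0.0, -1.643]
force: [-1.9, 0.5, -0.3]
grip_width: 0.478
```

```bash
python3 -c "
from h import *
to([530,-104,33],-1.643)
p,d,m=snap('wrist','w4')"
```

```text
shift [ 0.04 -0.48 -0.  ] turn -0.0 t 5.33 pos [ 515.8 -101.8   32.9] f [-1.9  0.5 -0.3]
```

View pics/w4.png

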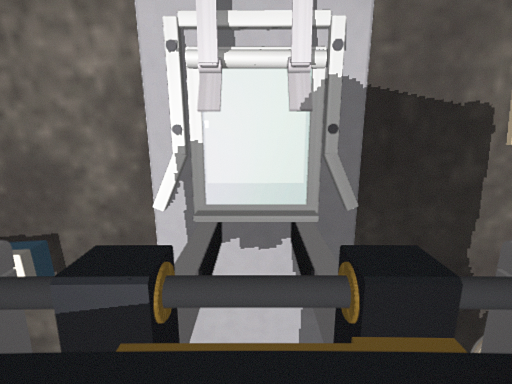

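>>> send_rows([
  [0, -0.07, 0, 0],
  [0, -0.14, 0, 0],
  [0, -0.21, 0, 0],
  [0, -0.28, 0, 0],
  [0, -0.34, 0, 0],
])

```text
t: 5.8
ee_pos: [525.6, -102.5, 32.9]
orientation: [3.141, 0.0, -1.643]
force: [-18.1, -1.0, 12.4]
grip_width: 0.478
```

>>> send_rows([
  [0, -0.04, 0, 0],
  [0, -0.07, 0, 0],
])

```text
t: 5.97
ee_pos: [525.6, -102.5, 32.9]
orientation: [3.135, 0.0, -1.643]
force: [-27.1, 1.7, 22.1]
grip_width: 0.477
```

```bash
python3 -c "
from h import *
to([530,-104,33],-1.643)
p,d,m=snap('wrist','w5')"
```

```text
shift [ 0.04 -0.15 -0.  ] turn 0.0 t 5.97 pos [ 525.6 -102.5   32.9] f [-27.1   1.7  22.1]
```

View pics/w5.png

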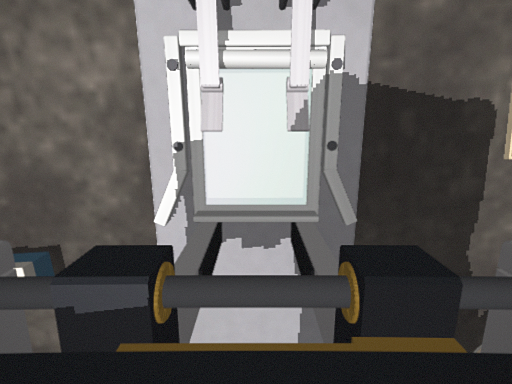

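>>> send_rows([
  [0, 0.1, 0, 0],
  [0, 0.3, 0, 0],
  [0, 0.7, 0, 0],
  [0, 1.2, 0, 0],
  [0, 1.8, 0, 0],
  [0, 2.2, -0.8, 0],
  [0, 2.2, -1.8, 0],
  [0, 2.2, -2.8, 0],
  [0, 2.2, -3.5, 0],
  [0, 2.2, -3.5, 0],
])

```text
t: 6.85
ee_pos: [463.7, -98.3, 142.2]
orientation: [-3.134, -0.001, -1.643]
force: [0.8, -0.0, 0.5]
grip_width: 0.481
```

Run:
```python
from h import *
to([530,-104,33],-1.643)
p,d,m=snap('wrist','w6')
p2,d2,m2=snap('scene','s6')
a=cv2.resize(p[0:200,130:380],None,fx=3,fy=3,interpolation=cv2.INTER_CUBIC)[:600]
cv2.imwrite('pics/w6c.png',a)
cv2.imwrite('pics/s6c.png',cv2.resize(p2[140:230,280:400],None,fx=6,fy=6,interpolation=cv2.INTER_CUBIC))
```

```text
shift [ 0.02 -2.19  3.66] turn -0.0 t 6.85 pos [463.7 -98.3 142.2] f [ 0.8 -0.   0.5]
```

View pics/w6c.png

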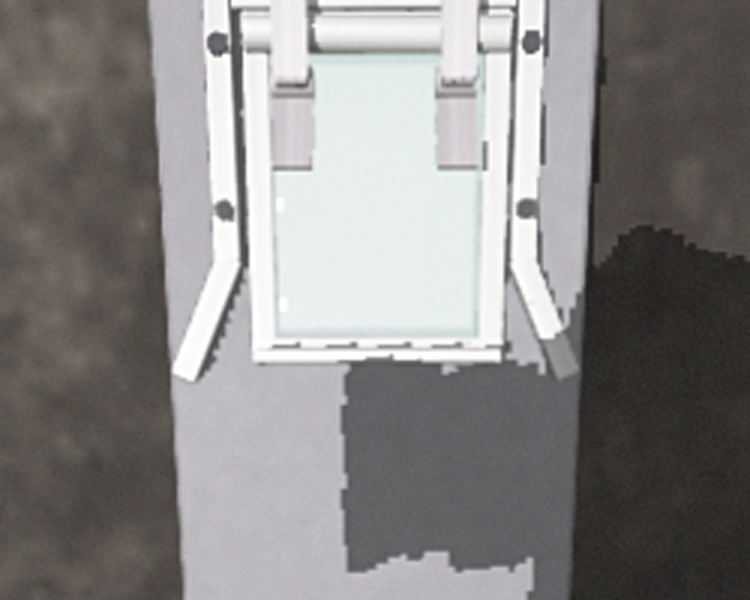

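View pics/s6c.png

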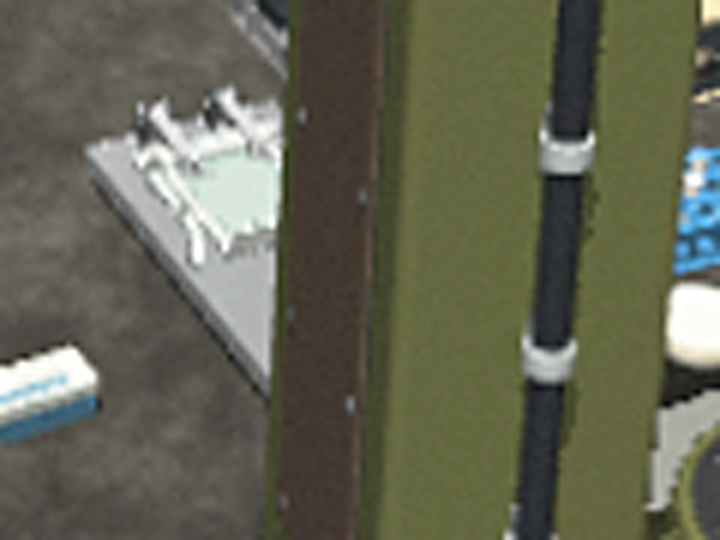

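Run:
```python
from h import *
p,d,m=load('w6')
f=lambda x,y:((x+.5)/3-.5+130,(y+.5)/3-.5)
for x in(292,459):
  print([ (cloud(m,f(x,y),d[int(f(x,y)[1]+.5),int(f(x,y)[0]+.5)])[0][[0,2]].round(0)).tolist() for y in (3,15,30,45,60,72,80,88,100,120,140,160)])
for x,y,z in[(255,362,46),(500,362,46),(186,380,36),(566,377,36)]: print(plane(m,f(x,y),z)[0].round(1))
# bead/stop
print([ (cloud(m,f(375,y),d[int(f(375,y)[1]+.5),int(f(375,y)[0]+.5)])[0][[0,2]].round(0)).tolist() for y in range(0,60,3)])
```

```text
[[634.0, 48.0], [631.0, 47.0], [627.0, 47.0], [624.0, 46.0], [620.0, 47.0], [617.0, 46.0], [616.0, 45.0], [615.0, 41.0], [613.0, 37.0], [606.0, 43.0], [600.0, 45.0], [594.0, 48.0]]
[[631.0, 48.0], [628.0, 47.0], [624.0, 47.0], [621.0, 46.0], [617.0, 46.0], [614.0, 47.0], [612.0, 44.0], [611.0, 41.0], [609.0, 39.0], [603.0, 42.0], [597.0, 45.0], [590.0, 49.0]]
[538.8 -66.3  46. ]
[ 533.2 -141.5   46. ]
[535.1 -42.4  36. ]
[ 527.1 -163.8   36. ]
[[638.0, 34.0], [637.0, 35.0], [636.0, 35.0], [636.0, 33.0], [635.0, 34.0], [632.0, 39.0], [632.0, 39.0], [631.0, 39.0], [630.0, 40.0], [629.0, 40.0], [629.0, 39.0], [628.0, 40.0], [627.0, 39.0], [626.0, 39.0], [626.0, 37.0], [626.0, 37.0], [625.0, 37.0], [625.0, 35.0], [624.0, 34.0], [624.0, 33.0]]
```

```bash
python3 -c "
from h import *
to([360,237,210],-1.28)"
```

```text
shift [-10.89   4.2   -2.4 ] turn -4.16 t 6.95 pos [462.1 -97.9 138.2] f [ 0.2  0.  -1.3]
```

>>> send_rows([
  [-2, 1, -1.5, -1],
  [-11, 4.2, -2.4, -4.2],
  [-11, 4.2, -2.4, -4.2],
  [-11, 4.2, -2.4, -4.2],
  [-11, 4.2, -2.4, -4.2],
  [-11, 4.2, -2.4, -4.2],
  [-11, 4.2, -2.4, -4.2],
  [-11, 4.2, -2.4, -4.2],
  [-11, 4.2, -2.4, -4.2],
  [-11, 4.2, -2.4, -4.2],
  [-11, 4.2, -2.4, -4.2],
  [-11, 4.2, -2.4, -4.2],
  [-11, 4.2, -2.4, -4.2],
  [-11, 4.2, -2.4, -4.2],
  [-11, 4.2, -2.4, -4.2],
], gripper=21)

```text
t: 8.2
ee_pos: [360.4, 239.6, 209.7]
orientation: [3.141, -0.0, -1.278]
force: [-0.3, 1.1, -0.0]
grip_width: 0.21
```

```bash
python3 -c "
from h import *
to([360,237,210],-1.28)
p,d,m=snap('wrist','w7')
cv2.imwrite('pics/w7c.png',cv2.resize(p[0:200,130:390],None,fx=3,fy=3,interpolation=cv2.INTER_CUBIC)[:600])
print(m['origin'])"
```

```text
shift [ 0.08  0.04 -0.01] turn 0.02 t 8.2 pos [360.4 239.6 209.7] f [-0.3  1.1 -0. ]
[425.58470842 258.36861542 389.05697266]
```

View pics/w7.png

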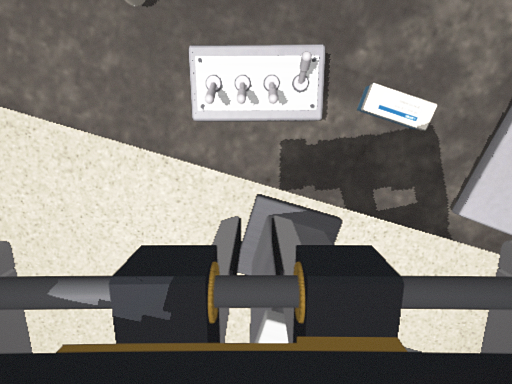

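View pics/w7c.png

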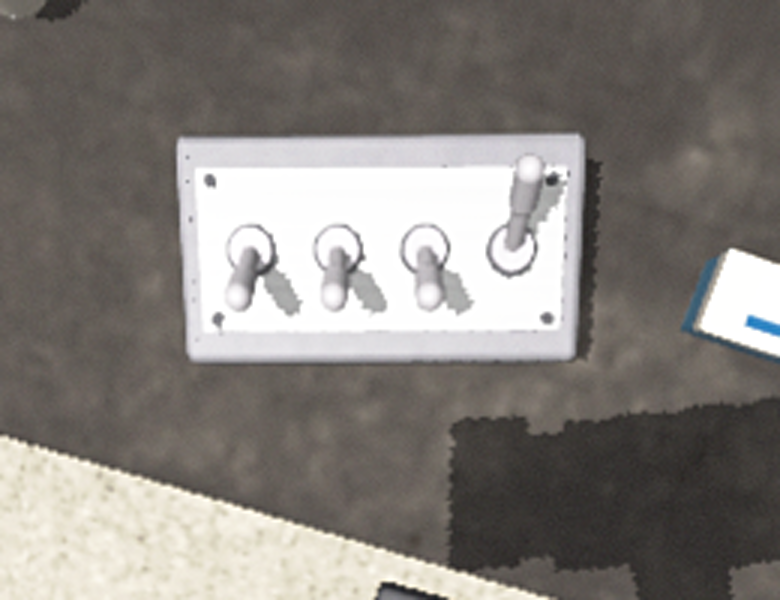

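Run:
```python
from h import *
p,d,m=load('w7')
f=lambda x,y:((x+.5)/3-.5+130,(y+.5)/3-.5)
def D(c): q=f(*c); return cloud(m,q,d[int(q[1]+.5),int(q[0]+.5)])[0]
C=np.array([plane(m,f(*c),46)[0] for c in[(178,137),(584,134),(578,361),(190,363)]])
print(C.round(1),C.mean(0).round(1))
T=[plane(m,f(*c),87)[0] for c in[(238,297),(334,297),(428,297),(530,166)]]
for t,c in zip(T,[(238,297),(334,297),(428,297),(530,166)]):print(t.round(1),D(c).round(1))
e=[plane(m,f(*c),46)[0] for c in[(250,250),(338,248),(424,247),(512,248)]]
print(np.round(e,1))
v=T[0]-T[2];print('yaw',np.arctan2(-v[0],v[1]))
v=e[0]-e[3];print('yaw ring',np.arctan2(-v[0],v[1]),np.linalg.norm(v))
v=C[1]-C[0];print(np.arctan2(v[0],-v[1]));v=C[2]-C[3];print(np.arctan2(v[0],-v[1]))
```

```text
[[484.  350.9  46. ]
 [526.9 211.4  46. ]
 [452.2 186.6  46. ]
 [408.9 328.4  46. ]] [468.  269.3  46. ]
[436.  309.8  87. ] [436.  309.8  86.9]
[445.2 279.4  87. ] [445.2 279.5  86.6]
[454.1 249.6  87. ] [453.9 249.7  89.4]
[501.2 230.4  87. ] [500.9 230.5  88.2]
[[454.7 316.7  46. ]
 [464.8 285.6  46. ]
 [474.3 255.2  46. ]
 [483.3 223.8  46. ]]
yaw 0.29221159749384423
yaw ring 0.29859001922473694 97.1591039575246
0.29825411002122393
0.2962646488130855
```

```bash
python3 -c "
from h import *
to([412.1,252.7,68],-1.275)"
```

```text
shift [ 0.08 -1.77  4.73] turn -0.03 t 8.25 pos [360.4 239.7 209.8] f [ 0.4 -0.6  0.4]
```

>>> send_rows([
  [0.08, -0.8, 1.2, 0],
  [0.08, -1.77, 2.4, 0],
  [0.08, -1.77, 3.5, 0],
  [0.08, -1.77, 4.3, 0],
  [0.08, -1.77, 4.73, 0],
  [0.08, -1.77, 4.73, 0],
  [0.08, -1.77, 4.73, 0],
])

```text
t: 8.83
ee_pos: [411.8, 253.2, 68.1]
orientation: [3.141, -0.0, -1.277]
force: [-0.2, 0.1, 0.6]
grip_width: 0.209
```

```bash
python3 -c "
from h import *
to([469.5,270.2,68],-1.275)
p,d,m=snap('wrist','w8')"
```

```text
shift [ 0.01 -2.01  0.  ] turn -0.03 t 8.83 pos [411.8 253.2  68.1] f [-0.2  0.1  0.6]
```

View pics/w8.png

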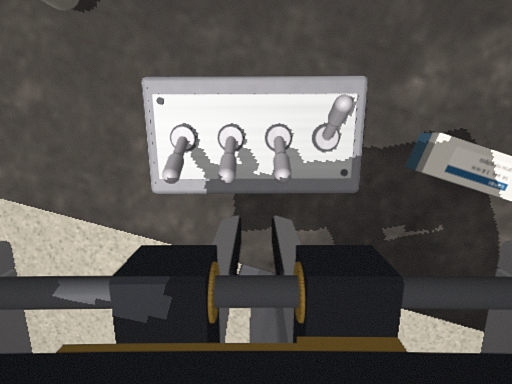

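>>> send_rows([
  [0, -0.2, 0, 0],
  [0, -0.4, 0, 0],
  [0, -0.6, 0, 0],
  [0, -0.8, 0, 0],
  [0, -1.0, 0, 0],
  [0, -1.2, 0, 0],
  [0, -1.4, 0, 0],
  [0, -1.6, 0, 0],
  [0, -1.8, 0, 0],
  [0, -2.0, 0, 0],
  [0, -2.0, 0, 0],
  [0, -2.0, 0, 0],
])

```text
t: 9.88
ee_pos: [466.5, 270.0, 67.6]
orientation: [3.133, -0.001, -1.277]
force: [-22.5, -7.8, 14.5]
grip_width: 0.212
```

```bash
python3 -c "
from h import *
to([469.5,270.2,68],-1.275)
p,d,m=snap('wrist','w9')"
```

```text
shift [ 0.02 -0.1  -0.02] turn -0.02 t 9.88 pos [466.5 270.   67.6] f [-22.5  -7.8  14.5]
```

View pics/w9.png

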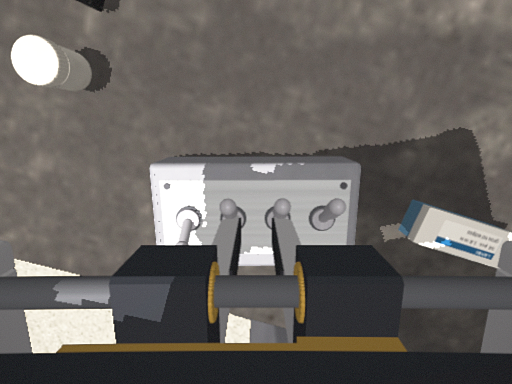

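>>> send_rows([
  [0, 0.3, 0, 0],
  [0, 0.7, 0, 0],
  [0, 1.2, 0, 0],
  [0, 1.7, 0, 0],
  [0, 2.2, 0, 0],
  [0, 2.6, -0.6, 0],
  [0, 3.2, -1.6, 0],
  [0, 3.7, -2.8, 0],
  [0, 3.7, -4.0, 0],
  [0, 3.7, -4.7, 0],
  [0, 3.7, -4.7, 0],
])

```text
t: 10.85
ee_pos: [364.4, 239.6, 213.8]
orientation: [-3.134, 0.002, -1.276]
force: [1.8, -0.4, -0.1]
grip_width: 0.206
```

```bash
python3 -c "
from h import *
to([469.5,270.2,68],-1.275)
p,d,m=snap('wrist','w10')
cv2.imwrite('pics/w10c.png',cv2.resize(p[0:200,130:390],None,fx=3,fy=3,interpolation=cv2.INTER_CUBIC)[:600])
snap('top','t10');p,d,m=snap('scene','s10')
cv2.imwrite('pics/s10c.png',cv2.resize(p[140:260,170:370],(800,480),interpolation=cv2.INTER_CUBIC))
"
```

```text
shift [ 0.05 -3.61  4.89] turn -0.02 t 10.85 pos [364.4 239.6 213.8] f [ 1.8 -0.4 -0.1]
```

View pics/w10c.png

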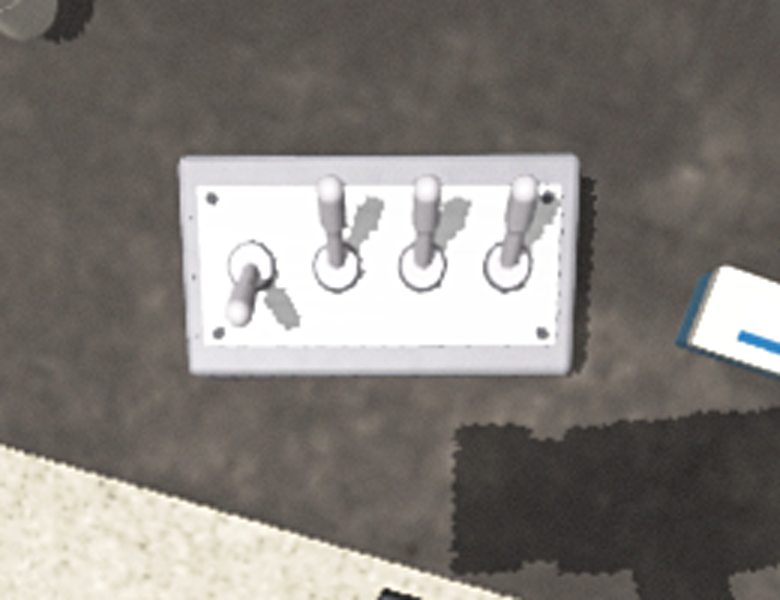

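View pics/s10c.png

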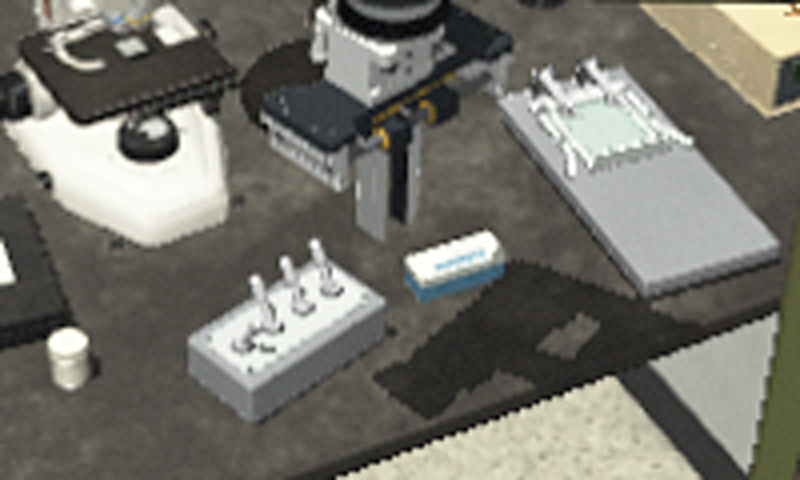

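View pics/t10.png

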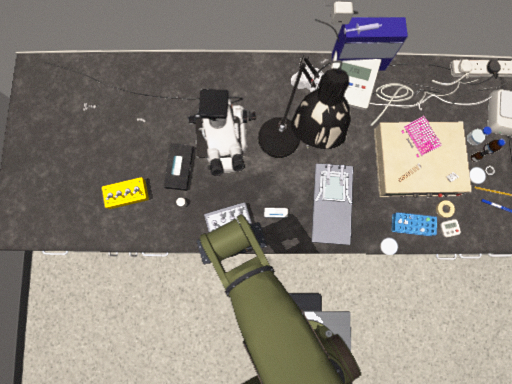

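>>> send_rows([
  [0, 0, 0, 0],
  [0, 0, 0, 0],
])

```text
t: 11.17
ee_pos: [362.6, 238.5, 207.9]
orientation: [3.139, -0.0, -1.277]
force: [-0.9, -0.5, 0.7]
grip_width: 0.21
```

```bash
python3 -c "
from cell import env
print(env.finish_job())"
```

```text
the job is handed in; nothing more can be done
None
```

I handed the job in at about 11.2 s, with the carrier home and the two middle lamps switched on. No verdict was reported.

**Carrier:** I pushed it along the deck with two fingers on its rear wall until it stopped dead against the end stop, at about 27 N.
- The bead is at the stop bar, and both clip rollers sit behind it, close to glass height.
- The rear wall measures 5 mm past the rail mouth, as it should when fully home.
- By my first estimate of the stage's position, the carrier stopped 3–4 mm short. The rails measured the same distance off, so I put this down to calibration error.

**Toggles:** I flipped both middle toggles in one push. At the end of that push the fingers pressed on the toggles' stops with about 24 N sideways. In the final pictures, toggles 2 and 3 lean away from the robot just like toggle 4. Toggle 1 is still off, and toggle 4 is still on.

**Bystanders:** The carton, dish and jar look unmoved in the first and last overhead pictures. I did not measure them. The arm ended clear of everything.

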